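# Make up the sharpening kit and the axe-handle kit

### The job

Make up two kits from the stock in the middle of the bench: the yellow tray gets the sharpening stone and the brown oil bottle, the red tray gets the wooden wedge, the steel collar and the white glue bottle. In each tray stand the bottle upright on the black rubber pad and lay the other parts flat on the floor of the bare compartment, everything the same way up as it is now and nothing on top of anything else. Never tip a bottle over, and leave the cork sanding block, the green tape and the grey tin where they are.

Things in the scene. Friction and masses are not known exactly. Their poses are not given: they have to be found in the camera images.
- red_tray: Red kit tray, fixed, 230 (x) x 180 (y) x 25 mm high, walls and floor 4 mm. Origin: centre of the underside; x points away from the robot within 0.25 rad. A rim-high divider at x = 7 to 11 mm leaves a bare near compartment (inside x = -111 to 7, y = -86 to 86 mm, floor at z = 4 mm) and a far one (x = 11 to 111, y the same) lined with a black rubber pad, top at z = 6 mm.
- yellow_tray: Yellow kit tray, fixed, 230 (x) x 180 (y) x 25 mm high, walls and floor 4 mm. Origin: centre of the underside; x points away from the robot within 0.25 rad. A rim-high divider at x = 7 to 11 mm leaves a bare near compartment (inside x = -111 to 7, y = -86 to 86 mm, floor at z = 4 mm) and a far one (x = 11 to 111, y the same) lined with a black rubber pad, top at z = 6 mm.
- stone: Two-layer sharpening stone, dark grey below and orange-brown on top, a loose bar 90 (its y) x 40 (its x) x 25 mm high, about 220 g. Origin: centre of the underside. Lies with its long axis along the world y to within about 0.4 rad.
- wedge: Pale wooden wedge for an axe handle, loose, 64 long (its y) x 34 mm wide (its x, parallel sides), lying flat; its top slopes from 8 mm high at its -y end to 20 mm at its +y end (14 mm in the middle), about 40 g. Origin: centre of the underside. Lies with its long axis along the world y to within about 0.4 rad.
- collar: Bright steel collar (plain ring), loose, lying flat: outer diameter 44, hole 32, height 20 mm, about 80 g. Origin: on its axis, at the underside.
- oil_bottle: Small brown oil bottle with a black screw cap, standing loose: body 36 mm in diameter up to 52 mm, then a shoulder and a 20 mm cap, 78 mm high in all, about 90 g. Origin: centre of the underside.
- glue_bottle: Small white glue bottle with an orange pointed nozzle, standing loose: body 36 mm in diameter up to 52 mm, then a shoulder and the nozzle, 78 mm high in all, about 80 g. Origin: centre of the underside.
- sanding_block: Plain cork sanding block, light brown, 86 (its y) x 46 (its x) x 32 mm high; belongs to no kit and stays. Loose. Origin: centre of the underside.
- tape_roll: Green roll of tape lying flat, outer diameter 68, hole 50, height 24 mm; belongs to no kit and stays. Loose. Origin: on its axis, at the underside.
- tin: Round grey tin with a white lid, 55 mm in diameter, 52 mm high; belongs to no kit and stays. Loose. Origin: centre of the underside.
Mind the look-alikes: they are no part of the job. Leave any purple or turquoise look-alike of the stone alone.

How it is judged (in metres and radians):
At the end, for the whole second after the job is handed in: Stone on the bare floor, oil bottle on the pad of the yellow tray; wedge and collar on the bare floor, glue bottle on the pad of the red tray: each origin inside its compartment by 4 mm, under 11 mm above the tray's underside, tilted under 0.15 rad, released, at rest (under 0.01 m/s) (x of stone in the frame of yellow_tray between -0.107 and 0.003 m and y of stone in the frame of yellow_tray between -0.082 and 0.082 m and z of each of stone, oil_bottle in the frame of yellow_tray below 0.011 m and angle between each of stone, oil_bottle, wedge, collar, glue_bottle's own z axis and vertical below 0.15 rad and linear speed of each of stone, oil_bottle, wedge, collar, glue_bottle below 0.01 m/s and x of oil_bottle in the frame of yellow_tray between 0.015 and 0.107 m and y of oil_bottle in the frame of yellow_tray between -0.082 and 0.082 m and x of wedge in the frame of red_tray between -0.107 and 0.003 m and y of wedge in the frame of red_tray between -0.082 and 0.082 m and z of each of wedge, collar, glue_bottle in the frame of red_tray below 0.011 m and x of collar in the frame of red_tray between -0.107 and 0.003 m and y of collar in the frame of red_tray between -0.082 and 0.082 m and x of glue_bottle in the frame of red_tray between 0.015 and 0.107 m and y of glue_bottle in the frame of red_tray between -0.082 and 0.082 m); the robot touches nothing.
It fails at once if the cork sanding block was moved more than 25 mm (distance of sanding_block from where it was at the start of the episode above 0.025 m).
It fails at once if the roll of green tape was moved more than 25 mm (distance of tape_roll from where it was at the start of the episode above 0.025 m).
It fails at once if the grey tin was moved more than 25 mm (distance of tin from where it was at the start of the episode above 0.025 m).
It fails at once if the oil bottle was tipped more than 0.8 rad (angle between oil_bottle's own z axis and vertical above 0.8 rad).
It fails at once if the glue bottle was tipped more than 0.8 rad (angle between glue_bottle's own z axis and vertical above 0.8 rad).
It also fails if it takes over 128 s, if anything falls off the work surface, if the arm or the gripper's body presses on something with over 40 N, if the wrist force passes 120 N, or if a joint passes its speed limit or range.

### The arm

A 7-joint arm with a two-finger parallel gripper is mounted at the origin on the work surface. World frame = base frame: x ahead of the robot, y to its left, z up, the work surface at z = 0. Lengths are in mm, angles in rad, forces in N, time in s.
With the tool pointing down it reaches from about 400 to 850 mm from the base axis. Payload 6.9 kg.
Tool frame: the origin (TCP) lies at the very end of the fingers, on their centre line; the grasp point (between the pads) lies arm.hold_point_z behind it (arm.hold_point_z is the distance from the TCP to the grasp point, in mm); z points along the fingers, y is the line along which they close (so a half turn about z gives the same grasp; the last joint's range is limited). The gripper opens to 85 mm and grips with 20 to 120 N. Pads are 22 mm wide; open, the fingers measure 114 mm over their backs; the gripper's body (76 mm by 85 mm) begins 54 mm behind the grasp point. The pads swing forward as they close: fully open they stand 13 mm farther back than shut.
Start: joints at [1.371, 0.507, -0.238, 1.5, 0.126, 1.149, -0.155], TCP at [187.534, -596.19, 231.275] pointing down, gripper open.
Joint ranges: [-3.08, 3.08], [-0.24, 2.05], [-1.43, 1.35], [0, 2.5], [-1.52, 4.66], [0.17, 1.96], [-2.89, 2.89]. Speed limits (rad/s): [2.39, 2.39, 3.14, 3.14, 3.14, 3.14, 3.14].

### API

Orientations are given as a unit quaternion [x, y, z, w].
In Python, from workcell import status, grab_frame, workorder, arm gives the robot as it stands.
- The arm moves only by the shell command python3 -m handwheel 'ROWS' [FORCE]. ROWS is JSON, a list of rows, each an object with "hand": the finger opening in mm, from 0 to 85.4; "translation": the shift along the tool's x, y, z in mm, a list of three; "turn": the turn about the tool's z in degrees. In form: [{"hand": hand, "translation": [dx, dy, dz], "turn": turn}, ...]. A call has 1 to 10 rows; each row is the pose to reach, as a shift and turn from the pose commanded when the call began, along the tool's axes at that moment; what a row does not reach only later rows make up. A row lasts 1/12 s, in which the tool goes at most 41.7 mm and 7.16 degrees, less where a joint would pass 70% of its speed; a pose out of reach is approached as far as the arm can. A call with a gripper value outside its range is refused whole. The fingers move at their own pace and stop on an object; FORCE is the grip in N (left out, the last holds). Time passes only in rows, so rows that repeat a pose let the fingers close. It gives the time, the measured TCP pose, the force, the opening and the grip force at its end, in the units of the state.
- status.state(): the state, without advancing time (a new reading comes with each control period).
- grab_frame(name): name is "scene" or "top" or "wrist"; returns a dict with "frame" (480x640x3 uint8, red, green, blue), "fx", "fy", "cx", "cy" (pixels), "rvec" (rotation vector, rad) and "tvec" (3), from world to camera coordinates, as OpenCV has them. Camera axes: x right, y down, z forward; pixel columns grow to the right and rows downward; lengths in mm; the calibration is good to about 2 mm. A picture is of the moment at which its call begins. There is no depth.
- workorder.close_job(): hands the job in; it is judged then, once.
The state is a dict: "time_s": time; "qpos": joint angles; "joint_vel": joint speeds; "joint_efforts": joint torques, N m; "tool_pos": TCP position; "tcp_rot": TCP orientation; "contact_force": force on the tool from outside, world axes, zero at the start; "torque": the same for the moment, N m; "width": finger opening in mm; "finger_force": force on a finger pad.
Only numpy, scipy, OpenCV 4.12 (cv2) and the standard library are available. Lean on these libraries where they do the work, as an engineer would, in place of code of your own. Each camera call takes 0.05 s, during which the arm holds its last target. There are 200 camera calls.

## Working session

There is one attempt and no reset: what is moved stays moved. The work goes in short steps, Python scripts to look and compute and a shell command to move; the robot and the scene stay as the last step left them, time stands still between calls to the robot, and variables do not carry over. Pictures are saved under pics/ and viewed, at most 14 in all, crops included, and the job is handed in when it is done.

```bash
mkdir -p pics; ls; python3 - <<'E'
from workcell import status, grab_frame, arm
import cv2, numpy as np, pickle
print(status.state(), arm.hold_point_z)
F={}
for n in ("top","scene"):
    f=grab_frame(n); F[n]=f
    cv2.imwrite(f"pics/{n}0.png",f["frame"][:,:,::-1])
    R=cv2.Rodrigues(np.array(f["rvec"]))[0]; print(n,f["fx"],f["fy"],f["cx"],f["cy"],"campos",-R.T@np.array(f["tvec"]).ravel(),R.round(3).tolist())
pickle.dump(F,open("f0.pkl","wb"))
E
```

```text
pics
{'time_s': 0.0, 'qpos': array([ 1.37148993,  0.5083288 , -0.23748956,  1.50115993,  0.12567831,
        1.148908  , -0.15481425]), 'joint_vel': array([ 7.36921007e-04, -1.16457946e-03, -5.29348289e-04, -8.17192095e-04,
        1.23126218e-05, -9.16584868e-04, -5.22765258e-04]), 'joint_efforts': array([ 3.77006927e-04, -6.20600367e+01, -2.18664318e+00, -2.49655634e+01,
        1.26991674e-02,  1.21423785e-02, -5.55971525e-06]), 'tool_pos': array([ 187.324257  , -595.72118345,  230.42471977]), 'tcp_rot': array([ 9.88411230e-01,  1.51797276e-01, -1.55928132e-04, -8.96091870e-04]), 'contact_force': array([ 0.1145112 , -0.34563888,  0.46858733]), 'torque': array([-0.02678198, -0.03834293, -0.02338093]), 'finger_force': 0.0, 'width': 85.62985683033868} 18.700000000000003
top 492.02150139686734 492.02150139686734 313.3686562990838 242.71952781893256 campos [377.63573029  10.10674895 992.45001813] [[0.006, -1.0, 0.03], [-0.992, -0.009, -0.126], [0.126, -0.029, -0.992]]
scene 605.2784855165264 605.2784855165264 320.9081744280632 238.79442284206004 campos [1123.98171209  333.67390971  794.64291131] [[-0.484, 0.875, 0.003], [0.642, 0.357, -0.679], [-0.595, -0.326, -0.735]]
```

View pics/top0.png

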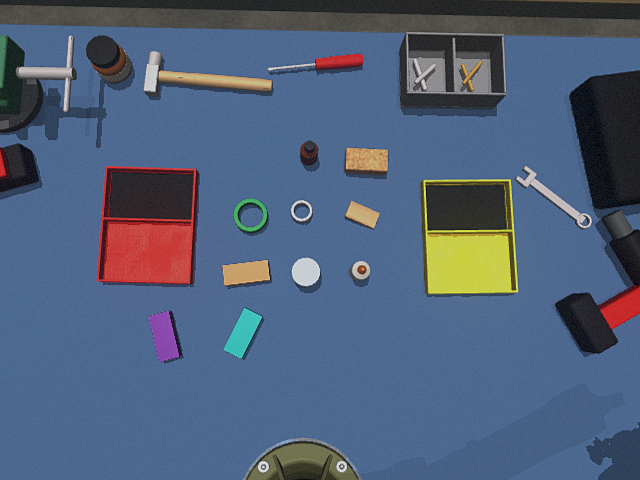

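View pics/scene0.png

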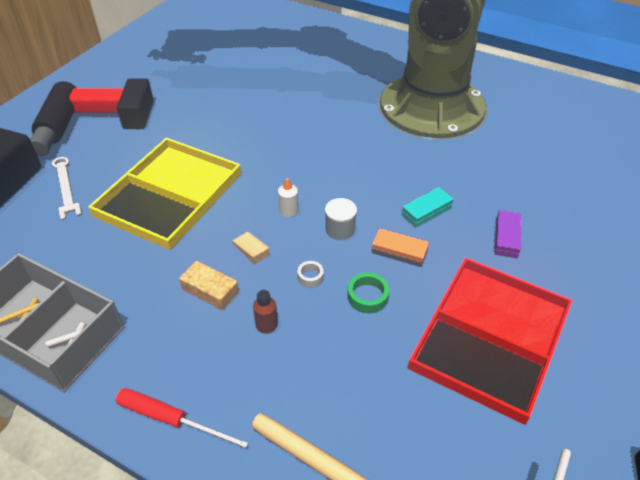

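The top view has world x pointing up and y pointing left. Pixel positions:
- **Trays:** red (148,225), yellow (470,237).
- **Kit parts:** stone (246,273), oil bottle (309,153), collar (302,211), wedge (362,214), glue bottle (361,270).
- **Leave in place:** tin (306,272), tape (250,215), cork (367,160).

The scene view shows the same layout.

```bash
cat > h.py <<'E'
import numpy as np, cv2
def cam(f):
    R=cv2.Rodrigues(np.array(f["rvec"],float))[0]; t=np.array(f["tvec"],float).ravel()
    K=np.array([[f["fx"],0,f["cx"]],[0,f["fy"],f["cy"]],[0,0,1]]); return K,R,t
def ray(f,p):
    K,R,t=cam(f); p=np.atleast_2d(p).astype(float)
    d=(np.c_[p,np.ones(len(p))]@np.linalg.inv(K).T)@R; return -R.T@t,d
def plane(f,p,z):
    c,d=ray(f,p); return (c+d*((z-c[2])/d[:,2])[:,None])[:,:2]
def tri(f,p,g,q):
    P=[cam(x)[0]@np.c_[cam(x)[1],cam(x)[2]] for x in (f,g)]
    X=cv2.triangulatePoints(P[0],P[1],np.array(p,float),np.array(q,float)).ravel(); return X[:3]/X[3]
def fg(f):
    h=cv2.cvtColor(f["frame"],cv2.COLOR_RGB2HSV); H,S,V=cv2.split(h)
    m=(~((H>98)&(H<128)&(S>70))).astype(np.uint8)
    return m,h
def comp(m,seed):
    n,l=cv2.connectedComponents(m,connectivity=4); ys,xs=np.nonzero(l)
    i=np.argmin((xs-seed[0])**2+(ys-seed[1])**2); return (l==l[ys[i],xs[i]]).astype(np.uint8)
def outline(m):
    c=max(cv2.findContours(m,cv2.RETR_EXTERNAL,cv2.CHAIN_APPROX_NONE)[0],key=cv2.contourArea); return c[:,0,:]
def rect(f,m,z):
    w=plane(f,outline(m),z).astype(np.float32); (c,s,a)=cv2.minAreaRect(w)
    if s[0]>s[1]: s=s[::-1]; a+=90
    # a: direction of short side in deg from world x, folded
    a=(a+90)%180-90
    return np.round(c,1),np.round(s,1),round(a,1)
def plan(x,y,z,yaw=None):
    """shift in tool axes + turn (deg); yaw = direction of tool y (closing line) in deg from world x"""
    from workcell import status
    from scipy.spatial.transform import Rotation as Ro
    s=status.state(); R=Ro.from_quat(s["tcp_rot"]).as_matrix()
    cy=np.degrees(np.arctan2(R[1,1],R[0,1])); turn=0 if yaw is None else -((yaw-cy+90)%180-90)
    print("now",s["tool_pos"].round(1),"closing",cy.round(1),"w",round(s["width"],1),"shift",(R.T@(np.array([x,y,z])-s["tool_pos"])).round(1),"turn",round(turn,1),"t",round(s["time_s"],2))
E
python3 - <<'E'
from h import *; import pickle
F=pickle.load(open("f0.pkl","rb")); T=F["top"];S=F["scene"]
m,h=fg(T); cv2.imwrite("pics/m.png",m*255)
H,Sa,V=cv2.split(h)
for n,s,z in (("stone",(246,273),12.5),("wedge",(362,214),7),("collar",(294,211),10),("oil",(309,153),39),("glue",(361,270),30),("tin",(306,272),26),("tape",(237,215),12),("cork",(367,160),16),("purple",(164,336),12),("turq",(244,334),12)):
    print(n,*rect(T,comp(m,s),z))
for n,s in (("red",(148,260)),("yellow",(470,265))):
    c=(((H<8)|(H>172)) if n=="red" else (abs(H.astype(int)-30)<8))&(Sa>120)
    c=c&(V>60)
    cm=comp(c.astype(np.uint8),s); print(n,*rect(T,cm,20))
# bottle tops
ms,hs=fg(S); Hs,Ss,Vs=cv2.split(hs)
def cen(mask,box):
    x0,y0,x1,y1=box; b=np.zeros_like(mask,np.uint8); b[y0:y1,x0:x1]=mask[y0:y1,x0:x1]
    ys,xs=np.nonzero(b); return xs.mean(),ys.mean(),len(xs)
a=cen(((H<15)&(Sa>140)).astype(np.uint8),(348,255,375,285)); b=cen(((Hs<15)&(Ss>140)).astype(np.uint8),(275,170,302,215))
print("nozzle",a,b,tri(T,a[:2],S,b[:2]).round(1))
a=cen(((V<50)&(m>0)).astype(np.uint8),(295,135,325,170)); b=cen(((Vs<50)).astype(np.uint8),(250,285,282,308))
print("cap",a,b,tri(T,a[:2],S,b[:2]).round(1))
E
```

```text
stone [441.6 115.4] [42.3 91.8] 7.7
wedge [ 561.5 -117.7] [38.8 66. ] -23.0
collar [567.4   5.7] [42.6 45.4] -89.4
oil [680.9  -7.1] [34.1 47.6] -89.5
glue [ 446.1 -109.1] [35.9 42.1] 44.9
tin [443.2  -2.9] [55.4 56.3] 63.8
tape [557.8 109.5] [68.3 69.7] -89.0
cork [ 672.3 -125.6] [54.8 89.6] -2.3
purple [317.2 269.3] [45.8 91.8] -74.5
turq [323.3 118.5] [41.2 91.7] 64.5
red [536.2 309.9] [185.6 232.1] 89.0
yellow [ 519.8 -330.9] [186.7 231.6] -88.8
nozzle (np.float64(361.1224489795918), np.float64(269.44897959183675), 49) (np.float64(286.98039215686276), np.float64(184.31372549019608), 51) [ 445.7 -108.    64.4]
cap (np.float64(308.3305084745763), np.float64(158.9322033898305), 118) (np.float64(nan), np.float64(nan), 0) [nan nan nan]<stdin>:15: RuntimeWarning: Mean of empty slice.
  ret = ret.dtype.type(ret / rcount)
```

```bash
python3 - <<'E'
from h import *; import pickle
F=pickle.load(open("f0.pkl","rb")); T=F["top"];S=F["scene"]
m,h=fg(T); ms,hs=fg(S)
a=outline(comp(m,(309,153))); b=outline(comp(ms,(264,315)))
print(a.min(0),a.max(0),b.min(0),b.max(0))
K,R,t=cam(S)
for o,(mm,f) in {"top":(m,T),"scene":(ms,S)}.items():
    c=outline(comp(mm,(309,153) if o=="top" else (264,315)))
    for row in range(c[:,1].min(),c[:,1].max()+1,3):
        x=c[c[:,1]==row,0]; print(o,row,x.min(),x.max())
# nearest base edge row in top, top edge row -> x
xc=(a[:,0].min()+a[:,0].max())/2
print("base near edge z0",plane(T,[[xc,a[:,1].max()+.5]],0),"cap far edge z78",plane(T,[[xc,a[:,1].min()-.5]],78))
plan(445.7,-108,180,0)
E
python3 -m handwheel '[{"hand":70,"translation":[0,0,0],"turn":0}]' 40
```

```text
[300 141] [317 164] [253 290] [277 333]
top 141 307 311
top 144 302 316
top 147 301 317
top 150 300 317
top 153 300 317
top 156 300 316
top 159 301 316
top 162 302 314
scene 290 263 264
scene 293 258 268
scene 296 257 269
scene 299 256 273
scene 302 253 275
scene 305 253 275
scene 308 253 276
scene 311 254 276
scene 314 254 276
scene 317 255 276
scene 320 255 277
scene 323 255 277
scene 326 256 276
scene 329 257 274
scene 332 261 270
base near edge z0 [[667.55940751  -7.98319219]] cap far edge z78 [[692.29406821  -6.23926631]]
now [ 187.4 -595.8  230.5] closing -72.5 w 85.5 shift [ 392.8 -387.7   51.1] turn -72.5 t 0.1
time_s: 0.18
tool_pos: [187.4, -595.9, 230.7]
tcp_rot: [0.988, 0.152, -0.0, -0.001]
contact_force: [-0.5, 0.3, -1.3]
width: 75.5
finger_force: 0.0
```

```bash
python3 -m handwheel '[{"hand":62,"translation":[393,-388,50],"turn":-72.5},{"hand":62,"translation":[393,-388,50],"turn":-72.5},{"hand":62,"translation":[393,-388,50],"turn":-72.5},{"hand":62,"translation":[393,-388,50],"turn":-72.5},{"hand":62,"translation":[393,-388,50],"turn":-72.5},{"hand":62,"translation":[393,-388,50],"turn":-72.5},{"hand":62,"translation":[393,-388,50],"turn":-72.5},{"hand":62,"translation":[393,-388,50],"turn":-72.5},{"hand":62,"translation":[393,-388,50],"turn":-72.5},{"hand":62,"translation":[393,-388,50],"turn":-72.5}]' 40; python3 -c "
from h import *;plan(445.7,-108,180,0)"
```

```text
time_s: 1.02
tool_pos: [382.1, -227.7, 193.8]
tcp_rot: [0.711, 0.703, -0.0, 0.0]
contact_force: [0.8, -0.5, 0.1]
width: 61.8
finger_force: 0.0
now [ 382.1 -227.7  193.8] closing -0.6 w 61.8 shift [120.4  62.4  13.7] turn -0.6 t 1.02
```

```bash
python3 -m handwheel '[{"hand":62,"translation":[120.5,62.5,13],"turn":-0.6},{"hand":62,"translation":[120.5,62.5,13],"turn":-0.6},{"hand":62,"translation":[120.5,62.5,13],"turn":-0.6},{"hand":62,"translation":[120.5,62.5,13],"turn":-0.6},{"hand":62,"translation":[120.5,62.5,13],"turn":-0.6},{"hand":62,"translation":[120.5,62.5,13],"turn":-0.6}]' 40; python3 -c "
from h import *;plan(445.7,-108,20,0)
from workcell import grab_frame
f=grab_frame('wrist');cv2.imwrite('pics/w1.png',f['frame'][:,:,::-1])
K,R,t=cam(f);print(-R.T@t)
import pickle;pickle.dump(f,open('w1.pkl','wb'))"
```

```text
time_s: 1.52
tool_pos: [446.1, -109.5, 180.5]
tcp_rot: [0.708, 0.706, -0.0, -0.0]
contact_force: [-0.2, -0.3, 0.3]
width: 61.8
finger_force: 0.0
now [ 446.1 -109.5  180.5] closing -0.2 w 61.8 shift [  1.5  -0.3 160.5] turn -0.2 t 1.52
[446.09717722 -32.7815699  323.25591604]
```

View pics/w1.png

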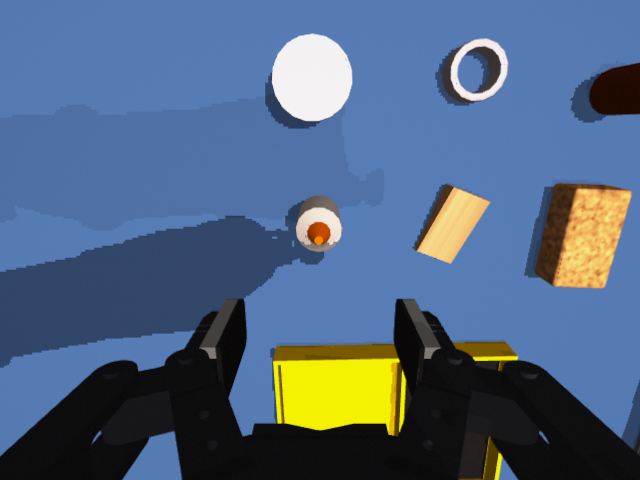

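The wrist view shows the glue nozzle at (319,238), centred between the fingers (inner faces at columns 245 and 395). I'm descending to grasp it.

```bash
python3 -m handwheel '[{"hand":62,"translation":[1.5,0,40],"turn":0},{"hand":62,"translation":[1.5,0,80],"turn":0},{"hand":62,"translation":[1.5,0,120],"turn":0},{"hand":62,"translation":[1.5,0,145],"turn":0},{"hand":62,"translation":[1.5,0,160],"turn":0},{"hand":62,"translation":[1.5,0,160],"turn":0},{"hand":20,"translation":[1.5,0,160],"turn":0},{"hand":20,"translation":[1.5,0,160],"turn":0},{"hand":20,"translation":[1.5,0,160],"turn":0},{"hand":20,"translation":[1.5,0,160],"turn":0}]' 40; python3 -m handwheel '[{"hand":20,"translation":[0,0,0],"turn":0},{"hand":20,"translation":[0,0,0],"turn":0},{"hand":20,"translation":[0,0,-15],"turn":0},{"hand":20,"translation":[0,0,-50],"turn":0},{"hand":20,"translation":[0,0,-90],"turn":0},{"hand":20,"translation":[0,0,-120],"turn":0},{"hand":20,"translation":[0,0,-120],"turn":0}]';python3 -c "
from h import *;plan(597,309,150,-1)"
```

```text
time_s: 2.4
tool_pos: [446.8, -109.2, 21.9]
tcp_rot: [0.709, 0.705, 0.0, 0.001]
contact_force: [-1.0, -0.6, 3.2]
width: 34.9
finger_force: 40.0
time_s: 2.98
tool_pos: [449.2, -108.5, 146.3]
tcp_rot: [0.709, 0.705, 0.002, 0.004]
contact_force: [1.8, 0.0, -1.0]
width: 35.1
finger_force: 40.2
now [ 449.2 -108.5  146.3] closing -0.3 w 35.1 shift [418.2 145.6  -3.4] turn 0.7 t 2.98
```

```bash
python3 -m handwheel '[{"hand":20,"translation":[20,7,0],"turn":0},{"hand":20,"translation":[55,19,0],"turn":0},{"hand":20,"translation":[93,32,0],"turn":0},{"hand":20,"translation":[131,45,0],"turn":0},{"hand":20,"translation":[170,59,0],"turn":0},{"hand":20,"translation":[208,72,0],"turn":0},{"hand":20,"translation":[246,85,0],"turn":0},{"hand":20,"translation":[284,98,0],"turn":0},{"hand":20,"translation":[322,112,0],"turn":0.7},{"hand":20,"translation":[360,125,0],"turn":0.7}]'; python3 -m handwheel '[{"hand":20,"translation":[35,12,0],"turn":0},{"hand":20,"translation":[52,18,0],"turn":0},{"hand":20,"translation":[58,20,0],"turn":0},{"hand":20,"translation":[58,20,0],"turn":0}]';python3 -c "
from h import *;plan(597,309,28,-1)"
```

```text
time_s: 3.82
tool_pos: [573.5, 252.4, 140.5]
tcp_rot: [0.714, 0.7, -0.0, 0.0]
contact_force: [0.2, -0.2, -0.8]
width: 34.5
finger_force: 40.2
time_s: 4.15
tool_pos: [593.6, 310.2, 140.1]
tcp_rot: [0.713, 0.702, -0.0, -0.0]
contact_force: [-0.2, -0.7, -1.3]
width: 34.8
finger_force: 40.2
now [593.6 310.2 140.1] closing -0.9 w 34.8 shift [ -1.2   3.5 112.1] turn 0.1 t 4.15
```

```bash
python3 -m handwheel '[{"hand":20,"translation":[-1,3.5,35],"turn":0},{"hand":20,"translation":[-1,3.5,70],"turn":0},{"hand":20,"translation":[-1,3.5,95],"turn":0},{"hand":20,"translation":[-1,3.5,106],"turn":0},{"hand":20,"translation":[-1,3.5,112],"turn":0},{"hand":20,"translation":[-1,3.5,112],"turn":0},{"hand":20,"translation":[-1,3.5,112],"turn":0}]'; python3 -m handwheel '[{"hand":50,"translation":[0,0,0],"turn":0},{"hand":50,"translation":[0,0,0],"turn":0},{"hand":50,"translation":[0,0,0],"turn":0},{"hand":50,"translation":[0,0,-20],"turn":0},{"hand":50,"translation":[0,0,-60],"turn":0},{"hand":55,"translation":[0,0,-100],"turn":0},{"hand":62,"translation":[0,0,-125],"turn":0},{"hand":62,"translation":[0,0,-125],"turn":0}]';python3 -c "
from h import *;plan(683.5,-7,150,0)"
```

```text
time_s: 4.73
tool_pos: [598.4, 306.6, 30.1]
tcp_rot: [0.714, 0.7, 0.001, 0.0]
contact_force: [0.2, 0.4, -1.3]
width: 35.2
finger_force: 40.4
time_s: 5.4
tool_pos: [600.0, 309.8, 160.9]
tcp_rot: [0.713, 0.701, 0.005, 0.001]
contact_force: [0.5, -0.2, -0.6]
width: 62.2
finger_force: 0.0
now [600.  309.8 160.9] closing -1.0 w 62.2 shift [-315.3   89.     9.8] turn -1.0 t 5.4
```

```bash
python3 -m handwheel '[{"hand":62,"translation":[-315,88,0],"turn":-1},{"hand":62,"translation":[-315,88,0],"turn":-1},{"hand":62,"translation":[-315,88,0],"turn":-1},{"hand":62,"translation":[-315,88,0],"turn":-1},{"hand":62,"translation":[-315,88,0],"turn":-1},{"hand":62,"translation":[-315,88,0],"turn":-1},{"hand":62,"translation":[-315,88,0],"turn":-1},{"hand":62,"translation":[-315,88,0],"turn":-1},{"hand":62,"translation":[-315,88,0],"turn":-1},{"hand":62,"translation":[-315,88,0],"turn":-1}]'; python3 -m handwheel '[{"hand":62,"translation":[0,0,0],"turn":0},{"hand":62,"translation":[0,0,0],"turn":0}]'; python3 -c "
from h import *;plan(683.5,-7,20,0)
from workcell import grab_frame
f=grab_frame('wrist');g=grab_frame('top');cv2.imwrite('pics/w2.png',np.hstack([f['frame'][:,:,::-1],g['frame'][:,:,::-1]])[::2,::2])
"
```

```text
time_s: 6.23
tool_pos: [680.3, -13.2, 152.9]
tcp_rot: [0.709, 0.705, -0.001, 0.0]
contact_force: [0.1, 0.8, 0.6]
width: 61.9
finger_force: 0.0
time_s: 6.4
tool_pos: [679.7, -7.0, 153.8]
tcp_rot: [0.706, 0.708, 0.0, -0.0]
contact_force: [0.4, 0.8, 0.4]
width: 61.6
finger_force: 0.0
now [679.7  -7.  153.8] closing 0.1 w 61.6 shift [ -0.2   3.8 133.8] turn 0.1 t 6.4
```

View pics/w2.png

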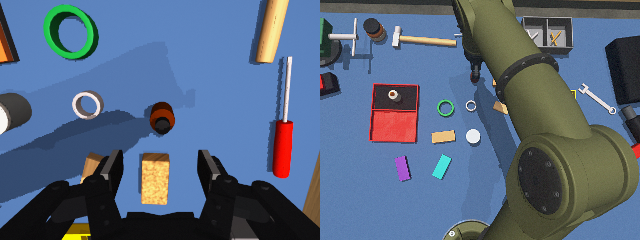

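The glue bottle stands on the red pad, at half-scale (395,95) in the composite. The oil bottle is at half-scale column 162, just right of the finger centre at 160, which agrees with a 4 mm shift.

```bash
python3 -m handwheel '[{"hand":62,"translation":[0,3.5,35],"turn":0},{"hand":62,"translation":[0,3.5,70],"turn":0},{"hand":62,"translation":[0,3.5,105],"turn":0},{"hand":62,"translation":[0,3.5,125],"turn":0},{"hand":62,"translation":[0,3.5,134],"turn":0},{"hand":62,"translation":[0,3.5,134],"turn":0},{"hand":20,"translation":[0,3.5,134],"turn":0},{"hand":20,"translation":[0,3.5,134],"turn":0},{"hand":20,"translation":[0,3.5,134],"turn":0},{"hand":20,"translation":[0,3.5,134],"turn":0}]' 40; python3 -m handwheel '[{"hand":20,"translation":[0,0,0],"turn":0},{"hand":20,"translation":[0,0,0],"turn":0},{"hand":20,"translation":[0,0,-15],"turn":0},{"hand":20,"translation":[0,0,-50],"turn":0},{"hand":20,"translation":[0,0,-90],"turn":0},{"hand":20,"translation":[0,0,-120],"turn":0},{"hand":20,"translation":[0,0,-120],"turn":0}]';python3 -c "
from h import *;plan(580,-330,150,1)"
```

```text
time_s: 7.33
tool_pos: [685.0, -8.6, 22.0]
tcp_rot: [0.707, 0.707, 0.001, 0.001]
contact_force: [-0.3, 0.7, 6.3]
width: 35.1
finger_force: 40.3
time_s: 7.92
tool_pos: [687.1, -8.1, 147.9]
tcp_rot: [0.707, 0.707, 0.004, 0.004]
contact_force: [0.8, 0.5, -0.9]
width: 35.0
finger_force: 40.1
now [687.1  -8.1 147.9] closing -0.0 w 35.0 shift [-321.9 -106.8   -3.6] turn -1.0 t 7.92
```

```bash
python3 -m handwheel '[{"hand":20,"translation":[-20,-7,0],"turn":0},{"hand":20,"translation":[-55,-18,0],"turn":0},{"hand":20,"translation":[-93,-31,0],"turn":0},{"hand":20,"translation":[-131,-43,0],"turn":0},{"hand":20,"translation":[-169,-56,0],"turn":0},{"hand":20,"translation":[-207,-69,0],"turn":0},{"hand":20,"translation":[-245,-81,0],"turn":0},{"hand":20,"translation":[-280,-93,0],"turn":-1},{"hand":20,"translation":[-307,-101,0],"turn":-1},{"hand":20,"translation":[-322,-106,0],"turn":-1}]'; python3 -m handwheel '[{"hand":20,"translation":[0,0,0],"turn":0},{"hand":20,"translation":[0,0,0],"turn":0}]';python3 -c "
from h import *;plan(580,-330,28,1)"
```

```text
time_s: 8.75
tool_pos: [575.0, -336.6, 139.6]
tcp_rot: [0.703, 0.711, -0.001, 0.001]
contact_force: [-0.6, -0.4, -1.8]
width: 34.7
finger_force: 40.1
time_s: 8.92
tool_pos: [577.3, -331.2, 139.8]
tcp_rot: [0.702, 0.713, 0.0, -0.0]
contact_force: [0.4, 1.0, -1.7]
width: 35.0
finger_force: 40.1
now [ 577.3 -331.2  139.8] closing 0.9 w 35.0 shift [  1.1   2.7 111.8] turn -0.1 t 8.92
```

```bash
python3 -m handwheel '[{"hand":20,"translation":[1,3,35],"turn":0},{"hand":20,"translation":[1,3,70],"turn":0},{"hand":20,"translation":[1,3,95],"turn":0},{"hand":20,"translation":[1,3,106],"turn":0},{"hand":20,"translation":[1,3,112],"turn":0},{"hand":20,"translation":[1,3,112],"turn":0},{"hand":20,"translation":[1,3,112],"turn":0},{"hand":20,"translation":[1,3,112],"turn":0}]'; python3 -m handwheel '[{"hand":50,"translation":[0,0,0],"turn":0},{"hand":50,"translation":[0,0,0],"turn":0},{"hand":50,"translation":[0,0,0],"turn":0},{"hand":50,"translation":[0,0,-20],"turn":0},{"hand":50,"translation":[0,0,-60],"turn":0},{"hand":55,"translation":[0,0,-100],"turn":0},{"hand":62,"translation":[0,0,-125],"turn":0},{"hand":62,"translation":[0,0,-125],"turn":0}]';python3 -c "
from h import *;plan(561.5,-117.7,120,-23)"
```

```text
time_s: 9.58
tool_pos: [581.9, -329.0, 29.1]
tcp_rot: [0.701, 0.714, 0.001, 0.001]
contact_force: [0.0, 0.3, -1.4]
width: 34.7
finger_force: 40.1
time_s: 10.25
tool_pos: [583.7, -330.6, 159.6]
tcp_rot: [0.701, 0.713, 0.002, 0.005]
contact_force: [1.8, -0.6, -0.6]
width: 62.4
finger_force: 0.0
now [ 583.7 -330.6  159.6] closing 1.0 w 62.4 shift [213.4 -18.9  38.5] turn 24.0 t 10.25
```

Next is the wedge.

```bash
python3 -m handwheel '[{"hand":58,"translation":[213,-19,0],"turn":24},{"hand":58,"translation":[213,-19,0],"turn":24},{"hand":58,"translation":[213,-19,0],"turn":24},{"hand":58,"translation":[213,-19,10],"turn":24},{"hand":58,"translation":[213,-19,38],"turn":24},{"hand":58,"translation":[213,-19,38],"turn":24},{"hand":58,"translation":[213,-19,38],"turn":24},{"hand":58,"translation":[213,-19,38],"turn":24},{"hand":58,"translation":[213,-19,38],"turn":24}]'; python3 -c "
from h import *;plan(561.5,-117.7,2,-23)
from workcell import grab_frame
f=grab_frame('wrist');cv2.imwrite('pics/w3.png',f['frame'][:,:,::-1])
m=((fg(f)[1][:,:,0]>8)&(fg(f)[1][:,:,0]<30)&(fg(f)[1][:,:,2]>120)).astype(np.uint8)
c=comp(m,(320,240));print(rect(f,c,14),rect(f,c,7))
"
```

```text
time_s: 11.0
tool_pos: [558.2, -118.9, 114.9]
tcp_rot: [0.834, 0.551, -0.0, 0.0]
contact_force: [-0.5, -0.7, 0.3]
width: 58.3
finger_force: 0.0
now [ 558.2 -118.9  114.9] closing -23.1 w 58.3 shift [  2.5   2.5 112.9] turn -0.1 t 11.0
(array([ 560.7, -116.1]), array([34.7, 61.7]), -20.7) (array([ 559.9, -118.1]), array([35.7, 63.5]), -20.7)
```

View pics/w3.png

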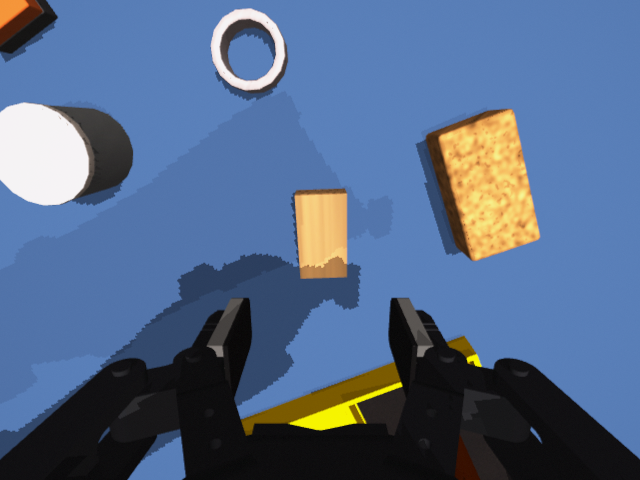

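The wedge is centred at (321,235) and its sides line up with the fingers. I'm going down.

```bash
python3 -m handwheel '[{"hand":58,"translation":[5,2,35],"turn":-1},{"hand":58,"translation":[5,2,70],"turn":-1},{"hand":58,"translation":[5,2,95],"turn":-1},{"hand":58,"translation":[5,2,107],"turn":-1},{"hand":58,"translation":[5,2,113],"turn":-1},{"hand":58,"translation":[5,2,113],"turn":-1},{"hand":20,"translation":[5,2,113],"turn":-1},{"hand":20,"translation":[5,2,113],"turn":-1},{"hand":20,"translation":[5,2,113],"turn":-1},{"hand":20,"translation":[5,2,113],"turn":-1}]' 40; python3 -m handwheel '[{"hand":20,"translation":[0,0,0],"turn":0},{"hand":20,"translation":[0,0,0],"turn":0}]';python3 -m handwheel '[{"hand":20,"translation":[0,0,-15],"turn":0},{"hand":20,"translation":[0,0,-50],"turn":0},{"hand":20,"translation":[0,0,-90],"turn":0},{"hand":20,"translation":[0,0,-115],"turn":0},{"hand":20,"translation":[0,0,-115],"turn":0}]';python3 -c "
from h import *;plan(484,265,120,-1)
from workcell import grab_frame
f=grab_frame('wrist');cv2.imwrite('pics/w4.png',f['frame'][::2,::2,::-1])"
```

```text
time_s: 11.88
tool_pos: [562.9, -113.9, 3.5]
tcp_rot: [0.829, 0.559, 0.001, 0.001]
contact_force: [0.2, 0.1, 6.1]
width: 32.8
finger_force: 40.7
time_s: 12.05
tool_pos: [562.8, -113.9, 3.5]
tcp_rot: [0.829, 0.559, 0.001, 0.001]
contact_force: [-0.3, -1.0, 6.4]
width: 32.6
finger_force: 40.7
time_s: 12.47
tool_pos: [564.9, -113.5, 123.0]
tcp_rot: [0.829, 0.559, 0.004, 0.003]
contact_force: [1.2, 1.5, -0.3]
width: 32.7
finger_force: 40.0
now [ 564.9 -113.5  123. ] closing -22.0 w 32.7 shift [ 320.5 -217.     1.6] turn -21.0 t 12.47
```

View pics/w4.png

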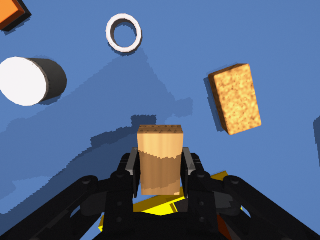

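The wedge is held level between the pads at half-scale (160,158). Now I carry it to the red tray.

```bash
python3 -m handwheel '[{"hand":20,"translation":[17,-11,0],"turn":0},{"hand":20,"translation":[47,-32,0],"turn":-3},{"hand":20,"translation":[79,-53,0],"turn":-6},{"hand":20,"translation":[111,-75,0],"turn":-9},{"hand":20,"translation":[143,-97,0],"turn":-12},{"hand":20,"translation":[175,-119,0],"turn":-15},{"hand":20,"translation":[207,-140,0],"turn":-18},{"hand":20,"translation":[239,-162,0],"turn":-21},{"hand":20,"translation":[270,-183,0],"turn":-21},{"hand":20,"translation":[297,-201,0],"turn":-21}]'; python3 -m handwheel '[{"hand":20,"translation":[14,-17,0],"turn":0},{"hand":20,"translation":[23,-28,0],"turn":0},{"hand":20,"translation":[23,-28,0],"turn":0},{"hand":20,"translation":[23,-28,0],"turn":0}]';python3 -c "
from h import *;plan(484,265,8,-1)"
```

```text
time_s: 13.35
tool_pos: [485.0, 239.4, 116.0]
tcp_rot: [0.713, 0.701, -0.0, -0.001]
contact_force: [0.6, 0.7, 0.4]
width: 32.6
finger_force: 39.9
time_s: 13.68
tool_pos: [458.3, 260.6, 116.1]
tcp_rot: [0.713, 0.702, -0.001, 0.0]
contact_force: [-0.1, -0.1, -0.8]
width: 33.0
finger_force: 40.0
now [458.3 260.6 116.1] closing -0.9 w 33.0 shift [  4.9  25.7 108.1] turn 0.1 t 13.68
```

```bash
python3 -m handwheel '[{"hand":20,"translation":[5,25,0],"turn":0},{"hand":20,"translation":[5,26,20],"turn":0},{"hand":20,"translation":[5,26,55],"turn":0},{"hand":20,"translation":[5,26,85],"turn":0},{"hand":20,"translation":[5,26,101],"turn":0},{"hand":20,"translation":[5,26,107.5],"turn":0},{"hand":20,"translation":[5,26,107.5],"turn":0},{"hand":20,"translation":[5,26,107.5],"turn":0}]'; python3 -m handwheel '[{"hand":55,"translation":[0,0,0],"turn":0},{"hand":55,"translation":[0,0,0],"turn":0},{"hand":55,"translation":[0,0,0],"turn":0},{"hand":55,"translation":[0,0,-20],"turn":0},{"hand":55,"translation":[0,0,-60],"turn":0},{"hand":62,"translation":[0,0,-110],"turn":0},{"hand":62,"translation":[0,0,-110],"turn":0}]';python3 -c "
from h import *;plan(567.4,5.7,117,0)"
```

```text
time_s: 14.35
tool_pos: [485.9, 264.0, 9.0]
tcp_rot: [0.714, 0.7, -0.0, 0.0]
contact_force: [-0.1, -0.7, -1.0]
width: 33.1
finger_force: 42.0
time_s: 14.93
tool_pos: [487.1, 267.4, 125.4]
tcp_rot: [0.713, 0.701, 0.004, 0.001]
contact_force: [1.2, 1.8, 0.4]
width: 61.9
finger_force: 0.0
now [487.1 267.4 125.4] closing -1.0 w 61.9 shift [-260.3   84.8    7.7] turn -1.0 t 14.93
```

```bash
python3 -m handwheel '[{"hand":66,"translation":[-260,85,8],"turn":-1},{"hand":66,"translation":[-260,85,8],"turn":-1},{"hand":66,"translation":[-260,85,8],"turn":-1},{"hand":66,"translation":[-260,85,8],"turn":-1},{"hand":66,"translation":[-260,85,8],"turn":-1},{"hand":66,"translation":[-260,85,8],"turn":-1},{"hand":66,"translation":[-260,85,8],"turn":-1},{"hand":66,"translation":[-260,85,8],"turn":-1},{"hand":66,"translation":[-260,85,8],"turn":-1}]'; python3 -c "
from h import *;plan(567.4,5.7,3,0)
from workcell import grab_frame
f=grab_frame('wrist');g=grab_frame('scene');cv2.imwrite('pics/w5.png',np.hstack([f['frame'][::2,::2,::-1],g['frame'][::2,::2,::-1]]))
h=fg(f)[1];m=((h[:,:,1]<60)&(h[:,:,2]>130)).astype(np.uint8)
c=comp(m,(320,240));o=outline(c);print(cv2.minEnclosingCircle(plane(f,o,20).astype(np.float32)))
"
```

```text
time_s: 15.68
tool_pos: [565.7, 1.6, 111.2]
tcp_rot: [0.709, 0.706, -0.0, 0.0]
contact_force: [-0.2, 0.6, 0.3]
width: 66.0
finger_force: 0.0
now [565.7   1.6 111.2] closing -0.2 w 66.0 shift [  4.1   1.6 108.2] turn -0.2 t 15.68
((565.7849731445312, 6.444770812988281), 21.740373611450195)
```

View pics/w5.png

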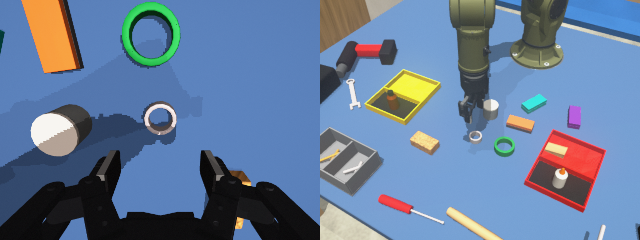

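The wrist view shows the collar centred at half-scale (160,119). The scene view shows both bottles upright on their pads and the wedge flat in the red bare compartment. Next I grasp the collar.

```bash
python3 -m handwheel '[{"hand":66,"translation":[4.5,0.5,35],"turn":0},{"hand":66,"translation":[4.5,0.5,70],"turn":0},{"hand":66,"translation":[4.5,0.5,92],"turn":0},{"hand":66,"translation":[4.5,0.5,103],"turn":0},{"hand":66,"translation":[4.5,0.5,108],"turn":0},{"hand":66,"translation":[4.5,0.5,108],"turn":0},{"hand":25,"translation":[4.5,0.5,108],"turn":0},{"hand":25,"translation":[4.5,0.5,108],"turn":0},{"hand":25,"translation":[4.5,0.5,108],"turn":0},{"hand":25,"translation":[4.5,0.5,108],"turn":0}]' 40; python3 -m handwheel '[{"hand":25,"translation":[0,0,0],"turn":0},{"hand":25,"translation":[0,0,0],"turn":0}]';python3 -m handwheel '[{"hand":25,"translation":[0,0,-15],"turn":0},{"hand":25,"translation":[0,0,-50],"turn":0},{"hand":25,"translation":[0,0,-90],"turn":0},{"hand":25,"translation":[0,0,-115],"turn":0},{"hand":25,"translation":[0,0,-115],"turn":0}]';python3 -c "
from h import *;plan(482,350,120,0)"
```

```text
time_s: 16.62
tool_pos: [567.0, 8.7, 5.1]
tcp_rot: [0.707, 0.707, 0.001, 0.001]
contact_force: [-1.4, 1.3, 7.6]
width: 42.7
finger_force: 40.3
time_s: 16.78
tool_pos: [567.0, 8.7, 5.1]
tcp_rot: [0.707, 0.707, 0.001, 0.001]
contact_force: [-1.8, 0.8, 7.2]
width: 42.4
finger_force: 40.3
time_s: 17.2
tool_pos: [569.2, 9.0, 124.6]
tcp_rot: [0.707, 0.707, 0.004, 0.003]
contact_force: [1.0, 0.7, -0.4]
width: 42.3
finger_force: 41.0
now [569.2   9.  124.6] closing -0.0 w 42.3 shift [341.  -87.4   3.8] turn -0.0 t 17.2
```

```bash
python3 -m handwheel '[{"hand":25,"translation":[20,-5,0],"turn":0},{"hand":25,"translation":[55,-14,0],"turn":0},{"hand":25,"translation":[95,-24,0],"turn":0},{"hand":25,"translation":[135,-34,0],"turn":0},{"hand":25,"translation":[175,-45,0],"turn":0},{"hand":25,"translation":[215,-55,0],"turn":0},{"hand":25,"translation":[255,-65,0],"turn":0},{"hand":25,"translation":[295,-75,0],"turn":0},{"hand":25,"translation":[325,-83,0],"turn":0},{"hand":25,"translation":[341,-87,0],"turn":0}]'; python3 -m handwheel '[{"hand":25,"translation":[0,0,0],"turn":0},{"hand":25,"translation":[0,0,0],"turn":0}]';python3 -c "
from h import *;plan(482,350,9.5,0)"
```

```text
time_s: 18.03
tool_pos: [476.5, 354.5, 118.9]
tcp_rot: [0.705, 0.709, 0.001, -0.001]
contact_force: [0.2, 0.5, -1.6]
width: 42.6
finger_force: 41.0
time_s: 18.2
tool_pos: [478.4, 350.1, 118.2]
tcp_rot: [0.706, 0.708, 0.0, 0.0]
contact_force: [0.6, -1.0, -1.8]
width: 42.4
finger_force: 41.0
now [478.4 350.1 118.2] closing 0.1 w 42.4 shift [-1.000e-01  3.600e+00  1.087e+02] turn 0.1 t 18.2
```

```bash
python3 -m handwheel '[{"hand":25,"translation":[0,3,25],"turn":0},{"hand":25,"translation":[0,3,60],"turn":0},{"hand":25,"translation":[0,3,88],"turn":0},{"hand":25,"translation":[0,3,102],"turn":0},{"hand":25,"translation":[0,3,108.5],"turn":0},{"hand":25,"translation":[0,3,108.5],"turn":0},{"hand":25,"translation":[0,3,108.5],"turn":0},{"hand":25,"translation":[0,3,108.5],"turn":0}]'; python3 -m handwheel '[{"hand":60,"translation":[0,0,0],"turn":0},{"hand":60,"translation":[0,0,0],"turn":0},{"hand":60,"translation":[0,0,0],"turn":0},{"hand":60,"translation":[0,0,-20],"turn":0},{"hand":60,"translation":[0,0,-60],"turn":0},{"hand":60,"translation":[0,0,-110],"turn":0},{"hand":60,"translation":[0,0,-110],"turn":0}]';python3 -c "
from h import *;plan(441.6,115.4,117,7.7)"
```

```text
time_s: 18.87
tool_pos: [483.0, 348.3, 10.3]
tcp_rot: [0.708, 0.706, 0.0, 0.0]
contact_force: [0.1, 0.2, -0.6]
width: 42.7
finger_force: 42.6
time_s: 19.45
tool_pos: [483.8, 351.9, 126.1]
tcp_rot: [0.707, 0.707, 0.004, 0.0]
contact_force: [0.1, 1.2, -0.1]
width: 60.2
finger_force: 0.0
now [483.8 351.9 126.1] closing 0.0 w 60.2 shift [-236.6  -42.3    7.4] turn -7.7 t 19.45
```

```bash
python3 -m handwheel '[{"hand":60,"translation":[-236,-42,8],"turn":-7.7},{"hand":60,"translation":[-236,-42,8],"turn":-7.7},{"hand":60,"translation":[-236,-42,8],"turn":-7.7},{"hand":60,"translation":[-236,-42,8],"turn":-7.7},{"hand":60,"translation":[-236,-42,8],"turn":-7.7},{"hand":60,"translation":[-236,-42,8],"turn":-7.7},{"hand":60,"translation":[-236,-42,8],"turn":-7.7},{"hand":60,"translation":[-236,-42,8],"turn":-7.7},{"hand":60,"translation":[-236,-42,8],"turn":-7.7}]'; python3 -c "
from h import *
from workcell import grab_frame
f=grab_frame('wrist');cv2.imwrite('pics/w6.png',f['frame'][::2,::2,::-1])
h=fg(f)[1];m=((h[:,:,0]<22)&(h[:,:,1]>80)&(h[:,:,2]>110)).astype(np.uint8)
c=comp(m,(320,240));r=rect(f,c,25);print(r)
plan(*r[0],5,r[2])
"
```

```text
time_s: 20.2
tool_pos: [440.6, 113.9, 112.1]
tcp_rot: [0.658, 0.753, 0.001, 0.0]
contact_force: [0.7, 1.5, 0.6]
width: 60.3
finger_force: 0.0
(array([439.8, 114.8]), array([39.8, 90.2]), 7.6)
now [440.6 114.6 112.1] closing 7.7 w 60.1 shift [  0.2  -0.9 107.1] turn 0.1 t 20.25
```

View pics/w6.png

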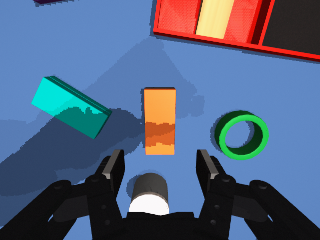

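The stone is centred and aligned at half-scale (160,122), and the tape and turquoise block are clear of the fingers. I use a 60 N grip for its 220 g.

```bash
python3 -m handwheel '[{"hand":60,"translation":[0,-1,35],"turn":0},{"hand":60,"translation":[0,-1,70],"turn":0},{"hand":60,"translation":[0,-1,92],"turn":0},{"hand":60,"translation":[0,-1,103],"turn":0},{"hand":60,"translation":[0,-1,107],"turn":0},{"hand":60,"translation":[0,-1,107],"turn":0},{"hand":20,"translation":[0,-1,107],"turn":0},{"hand":20,"translation":[0,-1,107],"turn":0},{"hand":20,"translation":[0,-1,107],"turn":0},{"hand":20,"translation":[0,-1,107],"turn":0}]' 60; python3 -m handwheel '[{"hand":20,"translation":[0,0,0],"turn":0},{"hand":20,"translation":[0,0,0],"turn":0}]';python3 -m handwheel '[{"hand":20,"translation":[0,0,-15],"turn":0},{"hand":20,"translation":[0,0,-50],"turn":0},{"hand":20,"translation":[0,0,-90],"turn":0},{"hand":20,"translation":[0,0,-130],"turn":0},{"hand":20,"translation":[0,0,-130],"turn":0}]';python3 -c "
from h import *;plan(467,-330,135,1)"
```

```text
time_s: 21.08
tool_pos: [439.7, 113.7, 5.8]
tcp_rot: [0.658, 0.753, 0.001, 0.0]
contact_force: [-0.9, 1.4, 7.4]
width: 38.6
finger_force: 61.6
time_s: 21.25
tool_pos: [439.7, 113.8, 5.8]
tcp_rot: [0.658, 0.753, 0.001, 0.0]
contact_force: [-1.5, 1.6, 7.2]
width: 38.6
finger_force: 61.5
time_s: 21.67
tool_pos: [441.9, 114.7, 141.0]
tcp_rot: [0.658, 0.753, 0.004, 0.003]
contact_force: [0.7, 0.9, -2.9]
width: 38.7
finger_force: 61.4
now [441.9 114.7 141. ] closing 7.7 w 38.7 shift [-444.1  -34.6    5.3] turn 6.7 t 21.67
```

```bash
python3 -m handwheel '[{"hand":20,"translation":[-20,-2,0],"turn":0},{"hand":20,"translation":[-55,-5,0],"turn":0},{"hand":20,"translation":[-95,-8,0],"turn":1},{"hand":20,"translation":[-135,-11,0],"turn":2},{"hand":20,"translation":[-175,-14,0],"turn":3},{"hand":20,"translation":[-215,-17,0],"turn":4},{"hand":20,"translation":[-255,-20,0],"turn":5},{"hand":20,"translation":[-295,-23,0],"turn":6},{"hand":20,"translation":[-335,-26,0],"turn":6.7},{"hand":20,"translation":[-375,-29,0],"turn":6.7}]'; python3 -m handwheel '[{"hand":20,"translation":[-35,0,0],"turn":0},{"hand":20,"translation":[-56,0,0],"turn":0},{"hand":20,"translation":[-64,0,0],"turn":0},{"hand":20,"translation":[-64,0,0],"turn":0},{"hand":20,"translation":[-64,0,0],"turn":0}]';python3 -c "
from h import *;plan(467,-330,10.3,1)"
```

```text
time_s: 22.5
tool_pos: [459.6, -264.9, 134.9]
tcp_rot: [0.702, 0.713, -0.0, 0.0]
contact_force: [0.7, 1.5, -1.0]
width: 38.7
finger_force: 61.3
time_s: 22.92
tool_pos: [461.3, -325.3, 134.6]
tcp_rot: [0.701, 0.713, 0.0, -0.0]
contact_force: [-0.3, 1.0, -1.4]
width: 38.6
finger_force: 61.3
now [ 461.3 -325.3  134.6] closing 1.0 w 38.6 shift [ -4.9   5.7 124.3] turn -0.0 t 22.92
```

```bash
python3 -m handwheel '[{"hand":20,"translation":[-5,5,30],"turn":0},{"hand":20,"translation":[-5,5,65],"turn":0},{"hand":20,"translation":[-5,5,100],"turn":0},{"hand":20,"translation":[-5,5,117],"turn":0},{"hand":20,"translation":[-5,5,124],"turn":0},{"hand":20,"translation":[-5,5,124],"turn":0},{"hand":20,"translation":[-5,5,124],"turn":0},{"hand":20,"translation":[-5,5,124],"turn":0}]'; python3 -m handwheel '[{"hand":58,"translation":[0,0,0],"turn":0},{"hand":58,"translation":[0,0,0],"turn":0},{"hand":58,"translation":[0,0,0],"turn":0},{"hand":58,"translation":[0,0,-20],"turn":0},{"hand":58,"translation":[0,0,-60],"turn":0},{"hand":58,"translation":[0,0,-100],"turn":0},{"hand":58,"translation":[-40,-20,-140],"turn":0},{"hand":58,"translation":[-80,-50,-150],"turn":0},{"hand":58,"translation":[-120,-80,-150],"turn":0},{"hand":58,"translation":[-150,-100,-150],"turn":0}]';python3 -m handwheel '[{"hand":58,"translation":[-40,-40,0],"turn":0},{"hand":58,"translation":[-40,-40,0],"turn":0},{"hand":58,"translation":[-40,-40,0],"turn":0}]'; python3 -c "
from h import *;plan(0,0,0)
from workcell import grab_frame
T=grab_frame('top');S=grab_frame('scene');cv2.imwrite('pics/t7.png',T['frame'][:,:,::-1]);cv2.imwrite('pics/s7.png',S['frame'][:,:,::-1])"
```

```text
time_s: 23.58
tool_pos: [467.6, -330.0, 11.7]
tcp_rot: [0.7, 0.714, 0.0, 0.001]
contact_force: [-0.2, -0.1, -2.2]
width: 38.5
finger_force: 61.6
time_s: 24.42
tool_pos: [384.0, -462.0, 161.5]
tcp_rot: [0.701, 0.713, -0.0, 0.002]
contact_force: [0.5, -1.3, -0.5]
width: 58.2
finger_force: 0.0
time_s: 24.67
tool_pos: [339.7, -505.6, 158.6]
tcp_rot: [0.704, 0.71, -0.001, -0.001]
contact_force: [0.1, 0.1, 0.4]
width: 58.2
finger_force: 0.0
now [ 339.7 -505.6  158.6] closing 0.5 w 58.2 shift [ 508.6 -335.1  158.9] turn 0 t 24.67
```

View pics/t7.png

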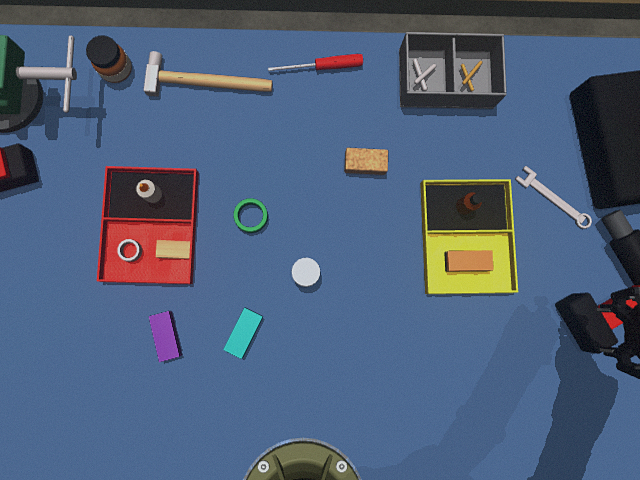

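View pics/s7.png

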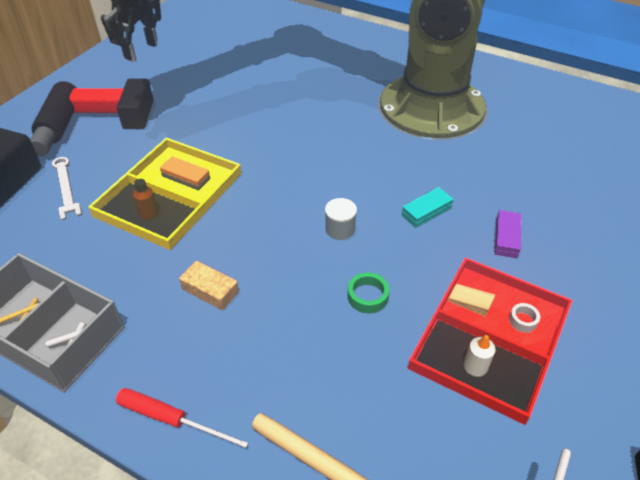

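Both pictures show all five parts placed, flat or upright:
- **Yellow tray:** stone at (470,261) and oil bottle at (470,203) in the top view.
- **Red tray:** collar at (129,250), wedge at (173,249) and glue bottle at (148,190).

The tin, tape and cork have not moved, and the arm is clear with no contact force.

```bash
python3 -c "
from workcell import workorder;print(workorder.close_job())"
```

```text
the job is handed in; nothing more can be done
None
```

I placed both kits as asked and handed the job in at about 25 s of arm time; the last pictures show all five parts in place and the cork block, tape and tin where they were, but no verdict came back.

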